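# Seat the seed-viewing lens on its three-ball stand

## Robot

A 6-joint arm with a two-finger parallel gripper is mounted at the origin on the work surface. World frame = base frame: x ahead of the robot, y to its left, z up, the work surface at z = 0. Lengths are in m, angles in rad, forces in N, time in s.
With the tool pointing down it reaches from about 0.275 to 0.825 m from the base axis. Payload 4.9 kg.
Tool frame: the origin (TCP) lies midway between the tips of the shut fingers; the grasp point (between the pads) lies 19 mm behind it (bot.grip_depth is the distance from the TCP to the grasp point, in m); z points along the fingers, y is the line along which they close (so a half turn about z gives the same grasp; the last joint's range is limited). The gripper opens to 85 mm and grips with 20 to 120 N. Pads are 22 mm wide; open, the fingers measure 114 mm over their backs; the gripper's body (76 mm by 85 mm) begins 54 mm behind the grasp point. The pads swing forward as they close: fully open they stand 13 mm farther back than shut.
Start: joints at [-1.348, 0.326, -0.193, 1.052, 0, 1.437], TCP at [0.192, -0.515, 0.231] pointing down, gripper open.
Joint ranges: [-2.65, 2.65], [-0.97, 1.79], [-1.3, 1.35], [-1.93, 2.1], [-1.47, 1.37], [-3.14, 3.14]. Speed limits (rad/s): [2.57, 2.57, 3.14, 3.14, 3.14, 3.14].

## Interface

Orientations are given as a unit quaternion [w, x, y, z].
In Python, from cell import bot gives the robot as it stands. Calls block until the motion is done:
- bot.move_pose(position, orientation): joint-space move of the TCP to a pose.
- bot.move_linear(position, speed=0.15, rotation=None, until_force=None): straight line of the TCP; rotation=None keeps the orientation; speed is the mean speed in m/s. With until_force (N) it stops when the force on the tool has changed by that much, and returns True; else False.
- bot.goto_joints(angles): joint-space move.
- bot.set_gripper(opening, grasp_force=None): opening from 0.0 (shut) to 1.0 (fully open); grasp_force is the grip in N (None keeps the last); returns when the fingers have stopped.
- bot.wait(seconds).
- bot.solve_ik(position, orientation): joint angles nearest the present ones, or None.
- bot.camera(name): name is "scene" or "top"; returns the picture (420x560x3 uint8, red, green, blue); there is no depth.
- bot.calibration(name): a dict with "mtx" (3x3 intrinsics, pixels), "extrinsics" (4x4, takes a point from world to camera coordinates). Camera axes: x right, y down, z forward; pixel columns grow to the right and rows downward; lengths in m; the calibration is good to about 2 mm. A picture is of the moment at which its call begins. calibration takes no time and is no camera call.
A pose or a line that the arm cannot do raises bot.PlanningError and nothing moves.
- bot.close_job(): hands the job in; it is judged then, once.
Trained networks look in the newest picture that a camera, given by its name, has taken for a name from the list of things; names that differ only in an ending like _2 or _b are one class to them, and where a whole thing is asked for, a point or a joint stands for the part that bears it (a point fixed in the world has none). Each returns a list of dicts, best first, with "confidence" (0 to 1); they miss things now and then, are a little off and sometimes report something else, mostly with a low value. They report only what shows in the picture. A call takes as long as a camera call. They do not tell look-alikes from the thing itself.
- bot.search_frame(camera, thing): "bbox" ([left, top, width, height] in pixels, round what is visible of it).
Readings, each from a call of its own:
- bot.read_clock(): time.
- bot.read_joint_positions(): joint angles.
- bot.read_joint_vel(): joint speeds.
- bot.read_joint_efforts(): joint torques, N m.
- bot.read_position(): TCP position.
- bot.read_tool_rot(): TCP orientation.
- bot.read_ft_force(): force on the tool from outside, world axes, zero at the start.
- bot.read_moment(): the same for the moment, N m.
- bot.read_gripper_width(): opening from 0.0 (shut) to 1.0 (fully open).
- bot.read_finger_force(): force on a finger pad.
Only numpy, scipy, OpenCV 4.12 (cv2) and the standard library are available. Lean on these libraries where they do the work, as an engineer would, in place of code of your own. Each camera call takes 0.05 s, during which the arm holds its last target. There are 200 camera calls.

## Task

Take the dust cap off the seed-viewing stand and lay it flat, knob up, inside the shallow tray. Then pick out the lens with three ears from among the seed jars and set it gently on the stand, each ear's groove bedded on one of the three balls, so that it sits level, bears on all three and cannot rock. Leave the jars and everything else where they stand.

Things in the scene. Friction and masses are not known exactly. Their poses are not given: they have to be found in the camera images.
- stand: fixed viewing stand: dark round base 132 mm wide, 12 mm thick, with three upright posts (8 mm thick) each ending in a polished steel ball. Origin: centre of the base's underside, on the table; z up. The balls stand 44 mm from the z axis at 60, 180 and 300 degrees from the stand's +x. A lamp column stands at its +x side. Place and yaw vary.
- seat (a point): point on the stand's axis, 68 mm above the table, same axes as the stand: where the lens's origin is when fully seated. The lens fits in any of three turns 120 degrees apart (lens yaw equal to the stand's yaw, or 120 degrees more or less).
- column (a point): top of the stand's lamp column, 102 mm from the stand's axis along its +x: a fixed upright 13 mm thick with a head 24 mm thick, 172 mm high above the table. An obstacle to the hand.
- ball0: steel ball 0 of the stand, 12 mm in diameter, fixed on its post; origin at its centre, 70 mm above the table, at 60 degrees from the stand's +x axis. Slippery.
- ball1: steel ball 1 of the stand, 12 mm in diameter, fixed on its post; origin at its centre, 70 mm above the table, at 180 degrees from the stand's +x axis. Slippery.
- ball2: steel ball 2 of the stand, 12 mm in diameter, fixed on its post; origin at its centre, 70 mm above the table, at 300 degrees from the stand's +x axis. Slippery.
- cap: loose black plastic dust cap, about 100 g, lying at the start on the balls. From below: a boss 66 mm wide, 8 mm deep (it hangs between the balls), a disc 104 mm wide, 5 mm thick, and a round knob 26 mm wide, 26 mm tall: 39 mm in all. Origin: centre of the boss's underside (68 mm above the table at the start); z up through the knob.
- tray: fixed shallow grey tray, 136 mm square outside, 126 mm square inside, 16 mm high, floor 5 mm thick. Origin: centre of its underside, on the table. It starts empty.
- lens: loose lens cell, about 200 g, standing upright on the table: a round dark barrel 56 mm wide and 50 mm tall, bright knurled ring and glass on top, three roof-shaped ears round its foot at 60, 180 and 300 degrees from its +x. Above 18 mm the barrel is bare and can be gripped across. Origin: centre of the underside; z up. Small jars stand at about 0 and 120 degrees, centres some 82 mm off.
- jar_a: small clear seed jar with a screw lid, 58 mm in diameter, 68 mm tall; it stands close beside the lens. Origin: centre of the underside. A bystander.
- jar_b: second small clear seed jar, 58 mm in diameter, 68 mm tall, also close beside the lens. Origin: centre of the underside. A bystander.
- tall_jar: tall clear seed jar, 72 mm in diameter, 120 mm tall, on the far side of the table. Origin: centre of the underside. A bystander.
- loupe: plain round loupe, the same barrel as the lens (56 mm in diameter, 45 mm tall) but with no ears, so it does not fit the stand. It stands on the robot's side of the table. Origin: centre of the underside. A bystander.
- bowl: small white bowl, 96 mm across the rim, 42 mm tall, on the far side. Origin: centre of the underside. A bystander.
- packets: stack of seed packets, 60 x 87 x 21 mm, on the robot's side of the table. Origin: centre of the underside. A bystander.
- brush: small brush about 160 mm long lying flat on the far side. A bystander.
- ear (a point): one of the lens's three like ears: point under its groove, 44 mm from the lens's axis at 60 degrees from its +x, level with the underside. The ears reach 57 mm from the axis, are about 23 mm wide and 18 mm high. Each has a radial V groove below, open downward, 16 mm wide at the mouth and 14 mm deep, that beds on a ball.
Mind the look-alikes: they are no part of the job. What is shaped like the cap but yellow is not meant.

How it is judged:
On the way:
1. the dust cap lies flat, knob up, inside the tray and is let go (x of cap in the frame of tray between -0.016 and 0.016 m and y of cap in the frame of tray between -0.016 and 0.016 m and z of cap in the frame of tray below 0.008 m and angle between cap's own z axis and vertical below 0.06 rad and contact force between the fingers and cap below 0.05 N), for 0.2 s.
At the end, for the whole second after the job is handed in: Cap flat (0.06 rad), knob up on the tray's floor, centre within 16 mm of the tray's in x and y. Lens on the stand, released and still, over 0.1 N on each ball, within 3 mm of the seat sideways and 1.6 mm in height, level to 0.025 rad (all of step 1 and horizontal distance between lens and seat below 0.003 m and z of lens in the frame of seat between -0.0016 and 0.0016 m and angle between lens's own z axis and vertical below 0.025 rad and contact force between each of ball0, ball1, ball2 and lens above 0.1 N and contact force between the fingers and lens below 0.05 N and linear speed of lens below 0.02 m/s and angular speed of lens below 0.1 rad/s); the robot touches nothing.
It fails at once if the lens was pressed or knocked hard on the stand (over 60 N) (contact force between lens and stand above 60 N).
It fails at once if the lens was dropped onto the stand (over 0.45 m/s just above the seat, a fall of about 10 mm) (horizontal distance between lens and seat below 0.04 m and z of lens in the frame of seat below 0.02 m and linear speed of lens above 0.45 m/s).
It fails at once if a bystander was moved (over 20 mm) (distance of any of jar_a, jar_b, tall_jar, loupe, bowl, packets, brush from where it was at the start of the episode above 0.02 m).
It also fails if it takes over 70 s, if anything falls off the work surface, if the arm or the gripper's body presses on something with over 40 N, if the wrist force passes 120 N, or if a joint passes its speed limit or range.

## Working session

There is one attempt and no reset: what is moved stays moved. The work goes in short steps, each a Python script; the robot and the scene stay as the last script left them, time stands still between calls to the robot, and variables do not carry over. Pictures are saved under pics/ and viewed, at most 10 in all, crops included, and the job is handed in when it is done.

```bash
mkdir -p pics; python3 - <<'E'
from cell import bot
import cv2
for n in("top","scene"):
    im=bot.camera(n); cv2.imwrite(f"pics/{n}0.png",im[:,:,::-1])
    c=bot.calibration(n); print(n,c["mtx"].tolist(),c["extrinsics"].round(4).tolist())
    for t in("stand","cap","tray","lens","jar_a","loupe","column","ear","ball0","tall_jar"):
        print(t,[(d["bbox"],round(d["confidence"],2)) for d in bot.search_frame(n,t)][:3])
print(bot.read_clock(),bot.read_tool_rot())
E
```

```text
top [[432.1057928304215, 0.0, 281.758999265204], [0.0, 432.1057928304215, 213.11469831162242], [0.0, 0.0, 1.0]] [[-0.0056, -1.0, 0.0065, -0.0499], [-0.9893, 0.0046, -0.1456, 0.5765], [0.1455, -0.0073, -0.9893, 1.2711], [0.0, 0.0, 0.0, 1.0]]
stand [([361.5, 193.9, 39.3, 65.4], 0.74), ([262.2, 120.8, 14.8, 54.2], 0.65)]
cap [([420.3, 250.7, 33.5, 34.3], 0.89), ([368.5, 269.9, 37.5, 40.6], 0.72), ([374.0, 216.9, 27.5, 38.5], 0.69)]
tray [([360.4, 197.2, 39.2, 62.7], 0.7), ([132.9, 212.5, 51.5, 48.2], 0.61), ([182.6, 147.4, 35.1, 29.5], 0.38)]
lens [([241.4, 191.2, 32.0, 33.3], 0.83)]
jar_a [([233.5, 212.5, 15.5, 20.8], 0.91), ([238.6, 173.4, 17.0, 19.9], 0.84), ([183.7, 146.0, 32.8, 29.1], 0.16)]
loupe [([240.9, 194.7, 33.1, 31.3], 0.52)]
column [([361.4, 191.6, 34.6, 68.1], 0.93)]
ear [([241.0, 195.2, 32.6, 30.0], 0.83), ([264.0, 120.6, 13.4, 51.4], 0.43)]
ball0 [([232.3, 213.8, 16.1, 18.5], 0.57), ([311.2, 134.0, 27.5, 35.8], 0.52)]
tall_jar [([309.1, 135.4, 31.8, 33.0], 0.72)]
scene [[531.26645529403, 0.0, 280.69028790986374], [0.0, 531.26645529403, 202.50997952922924], [0.0, 0.0, 1.0]] [[-0.3862, 0.9224, 0.0009, 0.285], [0.6578, 0.2761, -0.7008, -0.2774], [-0.6467, -0.27, -0.7134, 2.1855], [0.0, 0.0, 0.0, 1.0]]
stand [([197.0, 171.4, 36.7, 41.8], 0.89), ([261.7, 262.1, 22.7, 23.3], 0.68), ([287.0, 223.8, 29.3, 26.6], 0.61)]
cap [([201.3, 167.3, 25.0, 19.2], 0.8), ([220.3, 153.6, 24.9, 19.3], 0.77), ([176.1, 151.2, 27.5, 19.6], 0.69)]
tray [([374.6, 224.5, 54.0, 48.1], 0.76)]
lens [([284.9, 222.8, 31.8, 24.8], 0.7)]
jar_a [([315.4, 212.6, 16.8, 25.3], 0.73), ([260.0, 260.0, 24.1, 25.5], 0.68), ([292.6, 241.5, 14.7, 22.0], 0.63)]
loupe [([346.4, 198.4, 14.7, 19.3], 0.7)]
column [([195.9, 172.3, 34.0, 38.0], 0.97)]
ear [([285.7, 222.1, 28.6, 27.8], 0.56), ([259.4, 258.4, 26.1, 25.1], 0.34)]
ball0 []
tall_jar [([211.9, 223.5, 23.2, 40.2], 0.69)]
1.1 [ 5.59534653e-07  9.84128633e-01  1.77456567e-01 -2.60965818e-05]
```

```bash
python3 - <<'E'
import cv2
a=cv2.imread("pics/top0.png"); b=cv2.imread("pics/scene0.png")
# crops x8
def c(im,x,y,w,h,s): return cv2.resize(im[y:y+h,x:x+w],None,fx=s,fy=s,interpolation=cv2.INTER_CUBIC)
cv2.imwrite("pics/a.png",cv2.resize(a[80:340,100:500],None,fx=2,fy=2,interpolation=2))
cv2.imwrite("pics/b.png",cv2.resize(b[120:300,150:440],None,fx=2.75,fy=2.75,interpolation=2))
m1=c(a,345,180,100,140,4); m2=c(a,215,160,90,140,4)
cv2.imwrite("pics/c.png",cv2.hconcat([m1,m2]))
E
```

```text
(no output)
```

View pics/a.png

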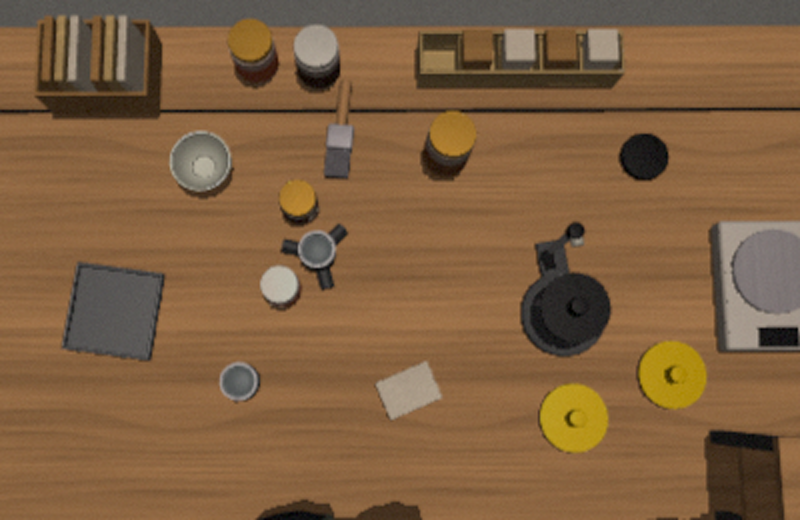

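View pics/b.png

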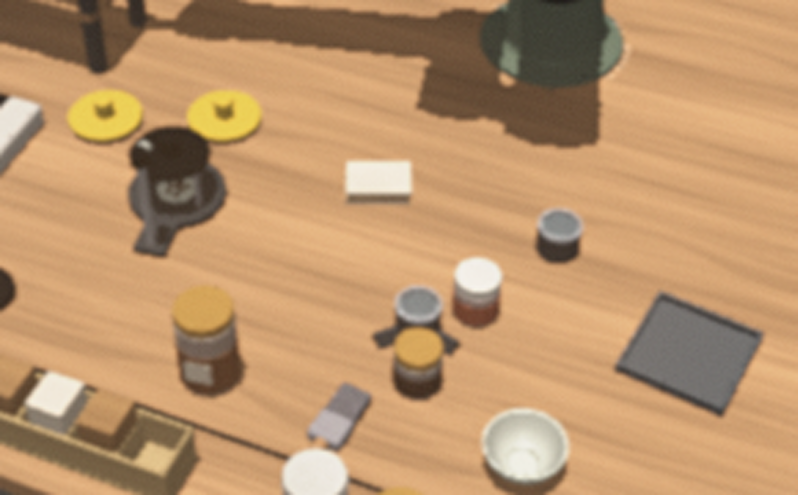

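View pics/c.png

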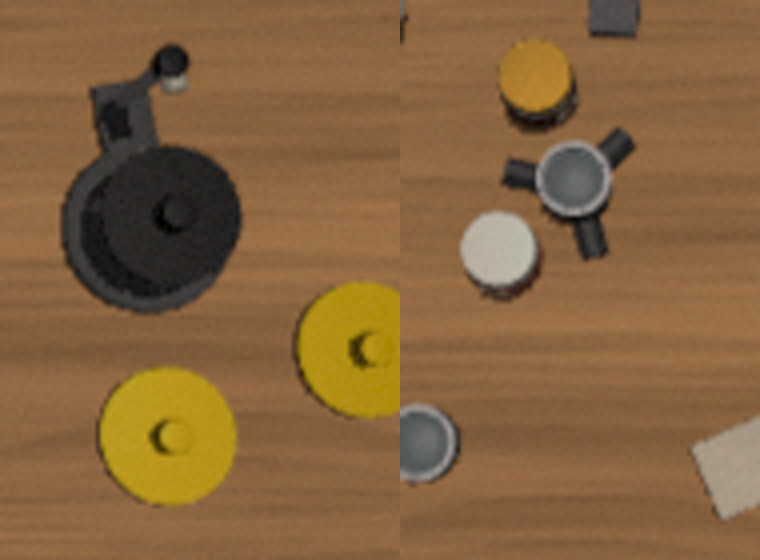

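Top view, from the 4x crops. The stand with the black cap is centred near px (388,234), with the column head at (387.5,195.5). The lens with ears is at (258,204), with the orange jar above and the white jar to the lower left. The tray is around (157,235), and the yellow look-alikes sit below the stand. Next I'll fit silhouettes.

```bash
cat > h.py <<'E'
from cell import bot
import numpy as np, cv2
from scipy.optimize import minimize
from scipy.spatial.transform import Rotation as R
S=6
def cal(n):
    c=bot.calibration(n); return np.array(c["mtx"]),np.array(c["extrinsics"])
def proj(n,P):
    K,E=cal(n); q=(np.atleast_2d(P)@E[:3,:3].T+E[:3,3])@K.T; return q[:,:2]/q[:,2:]
def ray(n,px,z):
    K,E=cal(n); d=E[:3,:3].T@np.linalg.solve(K,[*px,1]); o=-E[:3,:3].T@E[:3,3]
    return o+d*(z-o[2])/d[2]
def cyl(x,y,r,z0,z1):
    t=np.linspace(0,2*np.pi,40,endpoint=False)
    return np.vstack([np.c_[x+r*np.cos(t),y+r*np.sin(t),0*t+z] for z in(z0,z1)])
def box(x0,x1,y0,y1,z0,z1): return np.array([[a,b,c] for a in(x0,x1) for b in(y0,y1) for c in(z0,z1)],float)
def rz(P,a): return P@R.from_euler('z',a).as_matrix().T
LENS=[cyl(0,0,.028,0,.05)]+[rz(box(.02,.057,-.0115,.0115,0,.012),np.radians(a)) for a in(60,180,300)]+[rz(box(.02,.057,-.005,.005,0,.018),np.radians(a)) for a in(60,180,300)]
TRAY=[box(-.068,.068,-.068,.068,0,.016)]
def render(n,parts,p,roi):
    x,y,w,h=roi; m=np.zeros((h*S,w*S),np.float32)
    for P in parts:
        q=(proj(n,rz(P,p[2])+[p[0],p[1],0])-[x,y]+.5)*S-.5
        cv2.fillConvexPoly(m,cv2.convexHull(np.round(q*16).astype(np.int32)),1.,shift=4)
    return cv2.resize(m,(w,h),interpolation=cv2.INTER_AREA)
def fit(n,img,parts,p0,soft,pad=6):
    """soft: float mask 0..1 at image size"""
    q=proj(n,np.vstack([rz(P,p0[2])+[p0[0],p0[1],0] for P in parts]))
    lo=(q.min(0)-pad).astype(int); hi=(q.max(0)+pad).astype(int); roi=(*lo,*(hi-lo))
    M=soft[lo[1]:hi[1],lo[0]:hi[0]]
    f=lambda v:((cv2.GaussianBlur(render(n,parts,(v[0]/100,v[1]/100,v[2]/5),roi),(0,0),.7)-M)**2).sum()
    v0=np.array([p0[0]*100,p0[1]*100,p0[2]*5])
    r=minimize(f,v0,method='Nelder-Mead',options=dict(initial_simplex=v0+np.vstack([[0,0,0],np.eye(3)]),xatol=1e-3,fatol=1e-3))
    return np.array([r.x[0]/100,r.x[1]/100,r.x[2]/5]),r.fun,M.sum()
def nonwood(img):
    a=img.astype(float); s=(a.max(2)-a.min(2))/(a.max(2)+1)
    return np.clip((.42-s)/.25,0,1)
def quat(yaw): # tool down, tool y axis along world heading yaw
    q=R.from_matrix(np.c_[[np.sin(yaw),-np.cos(yaw),0],[np.cos(yaw),np.sin(yaw),0],[0,0,-1]] if 0 else
      np.array([[np.sin(yaw),np.cos(yaw),0],[-np.cos(yaw),np.sin(yaw),0],[0,0,-1.]])).as_quat()
    return [q[3],q[0],q[1],q[2]]
E
python3 - <<'E'
from h import *
im={n:cv2.imread(f"pics/{n}0.png")[:,:,::-1] for n in("top","scene")}
L0=ray("top",(258.7,204.7),.05); print("lens ring",L0)
for e in((345+0,0),): pass
ears=[(215+(x-400)/4,160+y/4) for x,y in((512,172),(623,141),(594,248))]
for e in ears:
    d=ray("top",e,.01)-L0; print("ear ang",np.degrees(np.arctan2(d[1],d[0])),np.hypot(*d[:2]))
for c in((535,75),(500,250)): 
    p=ray("top",(215+(c[0]-400)/4,160+c[1]/4),.068); d=p-L0; print("jar",p,np.degrees(np.arctan2(d[1],d[0])),np.hypot(*d[:2]))
cap=ray("top",(345+172/4,180+217/4),.081); kn=ray("top",(345+177/4,180+212/4),.107)
col=ray("top",(387.5,195.5),.172); print("cap",cap,"knob",kn,"col",col,np.hypot(*(col-cap)[:2]),np.degrees(np.arctan2(*(col-cap)[1::-1])))
T0=ray("top",(100+113/2,80+311/2),.01); print("tray",T0)
a=[ray("top",(345+(x)/4,180+y/4),.012) for x,y in((152,228),)];print("base",a)
yaw0=np.arctan2(*(ray("top",ears[0],.01)-L0)[1::-1])-np.radians(60)
for n in im:
    s=nonwood(im[n])
    print(n,"lens",fit(n,im[n],LENS,(L0[0],L0[1],yaw0),s,4 if n=="top" else 2))
    print(n,"tray",fit(n,im[n],TRAY,(T0[0],T0[1],-.1),s))
E
```

```text
lens ring [0.60123694 0.01691029 0.05      ]
ear ang 76.42180490193283 0.052374215934919324
ear ang -44.42717648853172 0.051171396153085226
ear ang -164.62225525156362 0.04960395394445117
jar [0.67762862 0.04621811 0.068     ] 20.989414204830567 0.08182075615761025
jar [0.54491531 0.07144198 0.068     ] 135.92507220156284 0.0783953523738415
cap [ 0.50649643 -0.36382314  0.081     ] knob [ 0.50757969 -0.36096069  0.107     ] col [ 0.60494908 -0.34375015  0.172     ] 0.1004781089288097 11.523787588179768
tray [0.5129953  0.33383656 0.01      ]
base [array([ 0.50468896, -0.36553444,  0.012     ])]
top lens (array([0.60396284, 0.0195387 , 0.2780552 ]), np.float64(231.72552620804396), np.float64(665.8593940583987))
top tray (array([ 0.51448961,  0.33477615, -0.14073449]), np.float64(33.607232652062294), np.float64(1955.4219224688022))
scene lens (array([0.59803945, 0.01664612, 0.3079842 ]), np.float64(178.80873427885317), np.float64(298.11143808319855))
scene tray (array([ 0.51340007,  0.33523345, -0.1372716 ]), np.float64(33.110378120194426), np.float64(1376.605989365446))
```

```bash
python3 - <<'E'
s=open('h.py').read()
i=s.index("def quat")
s=s[:i]+'''def quat(h): # tool down, closing line (tool y) along world heading h
    q=R.from_matrix([[-np.sin(h),np.cos(h),0],[np.cos(h),np.sin(h),0],[0,0,-1.]]).as_quat()
    return [q[3],q[0],q[1],q[2]]
def best(p,h):
    c=[]
    for k in(0,np.pi):
        j=bot.solve_ik(p,quat(h+k))
        if j is not None: c.append((abs(j[5]),h+k))
    return min(c)[1]
'''
open('h.py','w').write(s)
E
python3 - <<'E'
from h import *
x,y=.5070,-.3625
h=best([x,y,.2],np.radians(-78)); print(np.degrees(h))
bot.set_gripper(.75,40)
bot.move_pose([x,y,.16],quat(h))
bot.move_linear([x,y,.085],.12)
bot.set_gripper(0,40)
print(bot.read_gripper_width(),bot.read_finger_force(),bot.read_clock())
bot.move_linear([x,y,.22],.15)
print(bot.read_gripper_width(),bot.read_finger_force(),bot.read_clock(),bot.read_joint_positions())
for n in("top","scene"): cv2.imwrite(f"pics/{n}1.png",bot.camera(n)[:,:,::-1])
a=cv2.imread("pics/top1.png")[150:330,330:470]; b=cv2.imread("pics/scene1.png")[90:230,160:300]
cv2.imwrite("pics/d.png",cv2.hconcat([cv2.resize(a,(400,514),interpolation=2),cv2.resize(b,(400,514),interpolation=2)]))
E
```

```text
102.0
0.2874821793553233 39.08200979232788 4.7083
0.2877939141828247 39.26812827587128 5.7583 [-7.39081331e-01  4.70860603e-01 -5.36365017e-03  1.09669104e+00
  1.10012873e-05 -9.48506321e-01]
```

View pics/d.png

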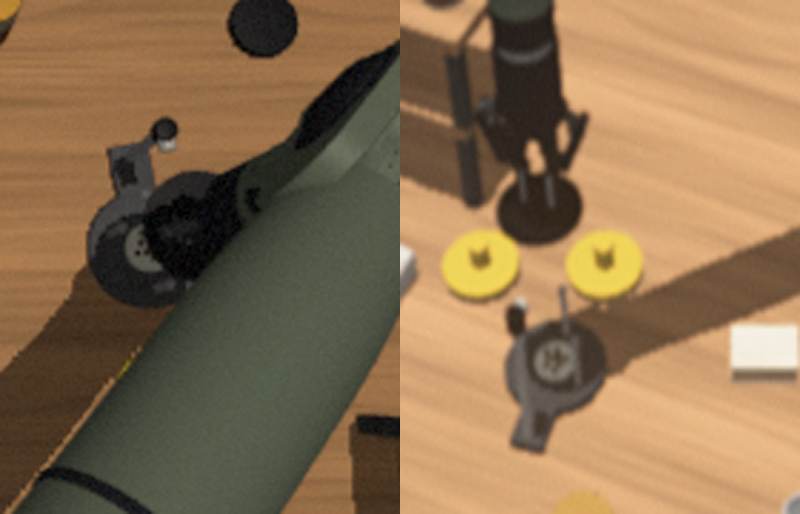

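The cap is held: in the scene view it hangs from the fingers, and the stand below it is bare. Next it goes to the tray.

```bash
python3 - <<'E'
from h import *
x,y=.5138,.335
bot.move_linear([x,y,.20],.3)
bot.move_linear([x,y,.045],.15)
print(bot.move_linear([x,y,.016],.03,until_force=4), bot.read_position())
bot.set_gripper(.6); p=bot.read_position()
bot.move_linear([x,y,.15],.2)
print(bot.read_clock())
bot.move_pose([.35,.15,.3],bot.read_tool_rot())
for n in("top","scene"): cv2.imwrite(f"pics/{n}2.png",bot.camera(n)[:,:,::-1])
t=cv2.imread("pics/top2.png");s=cv2.imread("pics/scene2.png")
r=lambda m,x,y,w,h:cv2.resize(m[y:y+h,x:x+w],(400,300),interpolation=2)
cv2.imwrite("pics/e.png",cv2.vconcat([cv2.hconcat([r(t,110,190,100,75),r(t,340,180,100,75)]),cv2.hconcat([r(t,215,160,100,75),r(s,165,150,100,75)])]))
print(bot.read_clock())
E
```

```text
True [0.51350958 0.33491636 0.02263833]
11.3833
12.6
```

View pics/e.png

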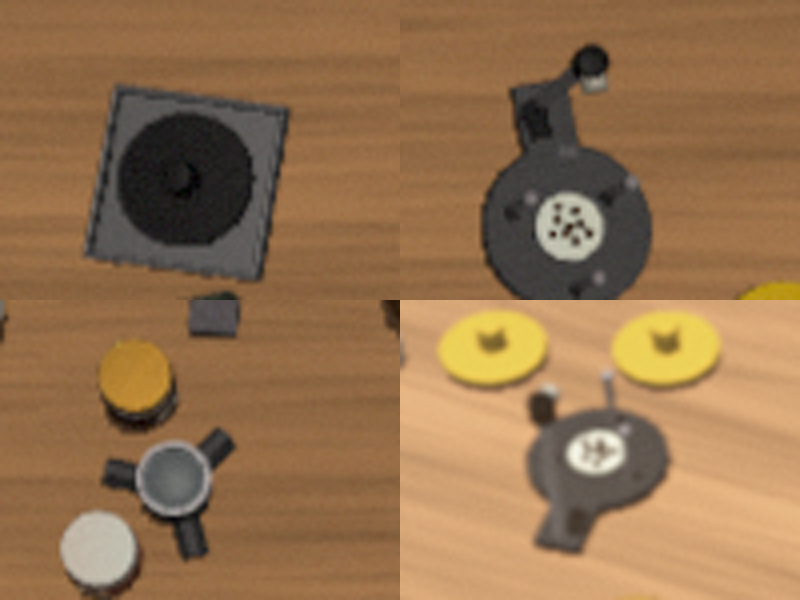

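Top view: the cap lies flat and centred in the tray. The stand's balls show at about (373,229.5), (397.8,225.8) and (389.5,249.5) px, and the white disc at (382.5,236.8). I'll refine these numerically.

```bash
python3 - <<'E'
from h import *
from scipy.optimize import least_squares
t=cv2.imread("pics/top2.png").astype(float); g=t.mean(2)
def cen(w,c,r):
    for _ in range(3):
        yy,xx=np.mgrid[0:420,0:560]; m=((xx-c[0])**2+(yy-c[1])**2<r*r)*w
        c=((m*xx).sum()/m.sum(),(m*yy).sum()/m.sum())
    return c
B=[]
for c in((373,229.5),(397.8,225.8),(389.5,249.5)):
    # excess brightness over base
    x,y=map(int,np.round(c)); loc=np.median(g[y-6:y+7,x-6:x+7]); 
    w=np.clip(g-max(loc,60)-8,0,None)
    if c[0]>395: w=np.clip(nonwood(t),0,1)*np.clip(g-75,0,None)
    px=cen(w,c,3); p=ray("top",px,.071); B.append(p); print("ball",px,p,g[y-2:y+3,x-2:x+3].round().tolist() if 0 else "")
B=np.array(B)
# identity: -y is right; balls at yaw+60 (left far), +180(near), +300(right)
A=np.radians([60,300,180])
f=lambda v:np.r_[v[0]+.044*np.cos(v[2]+A)-B[:,0],v[1]+.044*np.sin(v[2]+A)-B[:,1]]
r=least_squares(f,(.5065,-.3635,.2)); print("stand by balls",r.x,np.degrees(r.x[2]),f(r.x)*1e3)
w=((g>120)*nonwood(t)); px=cen(w,(382.5,236.8),10); print("disc z.012",ray("top",px,.0125))
base=[cyl(0,0,.066,0,.012)]
s=nonwood(t); 
print("base fit",fit("top",t,base,(r.x[0],r.x[1],0),s,-1))
col=ray("top",(340+(591-400)/4,180+61/4),.172); d=col-r.x[[0,1,1]]; print("col",col,np.hypot(*d[:2]),np.degrees(np.arctan2(d[1],d[0])))
# cap/tray, lens
dk=(g<40); px=cen(dk.astype(float),(156.5,235),20); c=ray("top",px,.018); print("cap",c)
w=((g>75)*nonwood(t)); px=cen(w,(258.7,204.7),11.); print("lens ring",px,ray("top",px,.05))
w=((g>75)*nonwood(t)); px=cen(w,(258.7,204.7),9.5); print("lens ring",px,ray("top",px,.05))
E
```

```text
ball (np.float64(372.8423746161719), np.float64(229.50153531218012)) [ 0.52178489 -0.32200648  0.071     ] 
ball (np.float64(397.66300366634), np.float64(224.9517987570467)) [ 0.53498783 -0.39621835  0.071     ] 
ball (np.float64(389.3254364089775), np.float64(248.99625935162092)) [ 0.46391773 -0.36846719  0.071     ] 
stand by balls [ 0.50689682 -0.36223068  0.16009988] 9.173047374852528 [ 0.75597792 -0.29776543 -0.45821249  0.90078263 -0.12295913 -0.77782351]
disc z.012 [ 0.50732082 -0.36203346  0.0125    ]
base fit (array([ 0.50708644, -0.36226959,  0.12479492]), np.float64(45.62759723265192), np.float64(1349.2282955047722))
col [ 0.605647   -0.34446961  0.172     ] 0.10033471589113908 10.196123693046106
cap [0.51505848 0.33309159 0.018     ]
lens ring (np.float64(258.0201819746609), np.float64(204.16097060445162)) [0.60290175 0.01897301 0.05      ]
lens ring (np.float64(258.22407393421014), np.float64(204.24869027596978)) [0.60262952 0.01835481 0.05      ]
```

```bash
python3 - <<'E'
from h import *
x,y=.6025,.0183
bot.set_gripper(.88,50)
h=best([x,y,.1],np.radians(75.8)); print(np.degrees(h))
bot.move_pose([x,y,.16],quat(h))
bot.move_linear([x,y,.07],.15)
print("touch",bot.move_linear([x,y,.018],.06,until_force=5),bot.read_position())
bot.set_gripper(0,50)
print(bot.read_gripper_width(),bot.read_finger_force(),bot.read_ft_force())
p=bot.read_position()
bot.move_linear([x,y,.12],.1); bot.move_linear([x,y,.23],.2)
print(bot.read_gripper_width(),bot.read_finger_force(),bot.read_clock(),bot.read_joint_positions())
for n in("top","scene"): cv2.imwrite(f"pics/{n}3.png",bot.camera(n)[:,:,::-1])
t=cv2.imread("pics/top3.png");s=cv2.imread("pics/scene3.png")
r=lambda m,x,y,w,h:cv2.resize(m[y:y+h,x:x+w],(400,400),interpolation=2)
cv2.imwrite("pics/f.png",cv2.hconcat([r(t,205,140,120,120),r(s,220,130,130,130)]))
E
```

```text
75.8
touch False [0.60282589 0.01827394 0.01829117]
0.6438155202720713 53.27075779438019 [-0.90890152 -0.13084209  5.56600753]
0.6378051984881677 53.01725506782532 18.1167 [-9.20173608e-02  4.26218266e-01 -5.01006905e-02  1.09633148e+00
 -1.26998082e-05  1.55778856e-01]
```

View pics/f.png

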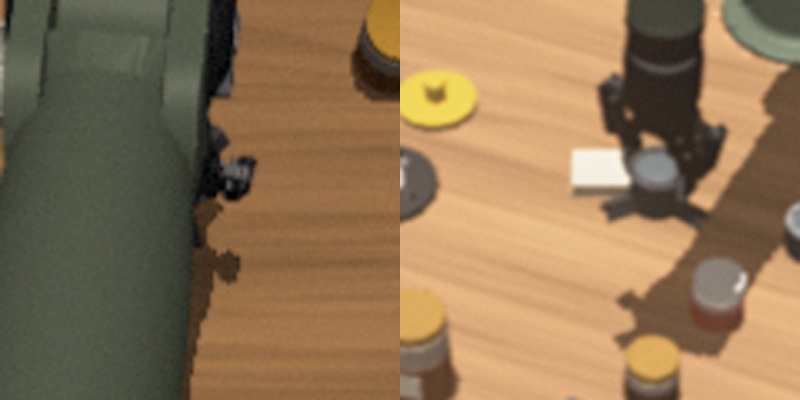

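The lens is held clear of the jars, upright as far as the scene view shows. Next it goes to the stand, with a slow guarded descent.

```bash
python3 - <<'E'
from h import *
x,y=.5071,-.3622
h=np.radians(60+9.8)
bot.move_linear([x,y,.23],.2,rotation=quat(h))
bot.move_linear([x,y,.115],.12)
bot.wait(.3); f0=bot.read_ft_force()
print("touch",bot.move_linear([x,y,.084],.015,until_force=3),bot.read_position(),bot.read_ft_force()-np.array(f0),bot.read_moment())
print(bot.read_clock())
for n in("top","scene"): cv2.imwrite(f"pics/{n}4.png",bot.camera(n)[:,:,::-1])
s=cv2.imread("pics/scene4.png");r=lambda m,x,y,w,h:cv2.resize(m[y:y+h,x:x+w],(600,600),interpolation=2)
cv2.imwrite("pics/g.png",r(s,165,120,100,100))
E
```

```text
touch True [ 0.50637984 -0.36077067  0.08845348] [1.8286844  1.61473028 2.03144776] [ 0.07701085 -0.22089778 -0.13252878]
23.25
```

View pics/g.png

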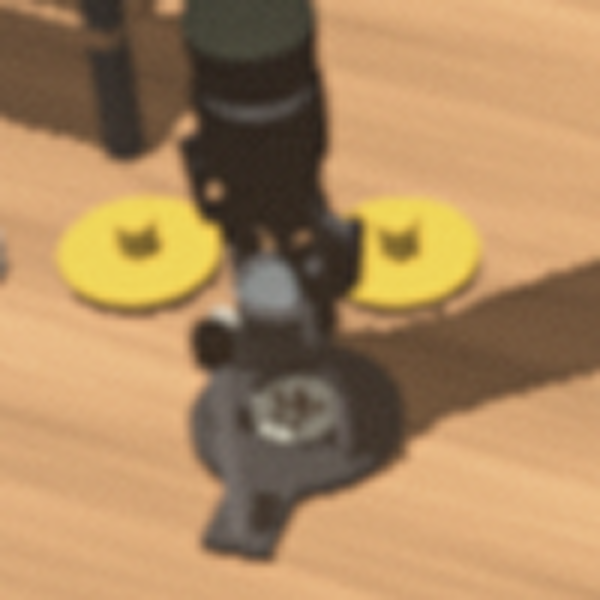

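```bash
python3 - <<'E'
from h import *
F=lambda:np.array(bot.read_ft_force())
p=np.array(bot.read_position()); print(p)
f0=F(); bot.move_linear(list(p+[0,0,.004]),.03); bot.wait(.2); f0=F(); print("free",f0,bot.read_position())
x,y=.5071,-.3622
for k in range(8):
    bot.move_linear([x,y,.0905],.03); 
    hit=bot.move_linear([x,y,.0845],.012,until_force=4)
    q=np.array(bot.read_position()); f=F()-f0; print(k,hit,(x,y),q.round(4),f.round(2),np.round(bot.read_moment(),3))
    if q[2]<.0868: break
    d=f[:2]; n=np.hypot(*d)
    if n<.3: break
    x,y=np.array([x,y])+d/n*.0006
    if bot.read_clock()>45: break
print(bot.read_clock())
E
```

```text
[ 0.50644635 -0.36079934  0.08833129]
free [-0.7021793   0.41844426 -2.5665494 ] [ 0.50629047 -0.36075212  0.09215424]
0 True (0.5071, -0.3622) [ 0.5066 -0.3607  0.0881] [1.27 0.32 3.08] [ 0.157 -0.211 -0.151]
1 True (np.float64(0.5076815632746656), np.float64(-0.3620524054284188)) [ 0.507  -0.3606  0.0876] [ 0.25 -0.52  3.55] [ 0.163  0.056 -0.152]
2 True (np.float64(0.5079455658790395), np.float64(-0.3625912028160181)) [ 0.5074 -0.3608  0.088 ] [1.01 0.74 2.7 ] [ 0.129  0.173 -0.117]
3 True (np.float64(0.5084295149160724), np.float64(-0.3622365292625144)) [ 0.5078 -0.3611  0.0881] [-0.9   0.84  4.63] [-0.061  0.35  -0.189]
4 True (np.float64(0.5079910974359166), np.float64(-0.36182690734770273)) [ 0.5072 -0.361   0.0877] [-0.83 -0.28  4.58] [-0.018  0.278 -0.13 ]
5 True (np.float64(0.5074234552890291), np.float64(-0.36202128428326075)) [ 0.507  -0.3609  0.0876] [0.4  0.3  4.95] [ 0.103  0.01  -0.211]
6 True (np.float64(0.5079003534752916), np.float64(-0.3616571852308869)) [ 0.5073 -0.3611  0.0877] [0.46 0.24 6.51] [-0.044  0.163 -0.189]
7 True (np.float64(0.5084329280208857), np.float64(-0.3613808442216515)) [ 0.5075 -0.3612  0.0879] [-0.28  0.51  5.54] [-0.117  0.149 -0.178]
28.4583
```

```bash
python3 - <<'E'
from h import *
x,y=.5075,-.3619
for a in(9.8,8.3,6.8,5.3):
    q=quat(np.radians(60+a))
    bot.move_linear([x,y,.0925],.03,rotation=q); bot.wait(.15)
    f0=np.array(bot.read_ft_force());m0=np.array(bot.read_moment())
    hit=bot.move_linear([x,y,.0845],.012,until_force=5)
    print(a,hit,np.round(bot.read_position(),4),(bot.read_ft_force()-f0).round(2),(bot.read_moment()-m0).round(3))
print(bot.read_clock())
E
```

```text
9.8 True [ 0.507  -0.3603  0.0875] [-0.54  0.95  2.11] [ 0.244 -0.102 -0.215]
8.3 True [ 0.5071 -0.3609  0.0879] [0.18 0.84 3.11] [ 0.203 -0.236  0.175]
6.8 True [ 0.5071 -0.361   0.0901] [-0.08  2.96  4.13] [ 0.293 -0.158  0.146]
5.3 True [ 0.5073 -0.3614  0.0919] [ 0.22 -0.46  1.34] [ 0.011 -0.138  0.075]
31.7667
```

```bash
python3 - <<'E'
from h import *
x,y=.5075,-.3622
q=quat(np.radians(60+9.15))
bot.move_linear([x,y,.0925],.03,rotation=q); bot.wait(.15)
f0=np.array(bot.read_ft_force());m0=np.array(bot.read_moment())
hit=bot.move_linear([x,y,.0845],.01,until_force=8)
p=np.array(bot.read_position())
print(hit,p.round(4),(bot.read_ft_force()-f0).round(2),(bot.read_moment()-m0).round(3),bot.read_clock())
if p[2]<.0875:
    bot.set_gripper(.66); bot.set_gripper(.9)
    print("open",bot.read_ft_force())
    c=np.array(bot.read_position())
    bot.move_linear([c[0],c[1],.14],.06); bot.move_linear([c[0],c[1],.24],.2)
    bot.move_pose([.35,.15,.3],bot.read_tool_rot())
    for n in("top","scene"): cv2.imwrite(f"pics/{n}5.png",bot.camera(n)[:,:,::-1])
    t=cv2.imread("pics/top5.png");s=cv2.imread("pics/scene5.png")
    r=lambda m,x,y,w,h:cv2.resize(m[y:y+h,x:x+w],(400,400),interpolation=2)
    cv2.imwrite("pics/i.png",cv2.hconcat([r(t,345,185,75,75),r(s,175,145,75,75)]))
    print(bot.read_clock())
E
```

```text
True [ 0.5071 -0.3603  0.0867] [-1.18  1.44  4.56] [ 0.248  0.066 -0.158] 32.7417
open [-0.1257425   0.06241979 -0.15578237]
37.0417
```

```bash
ls -la pics/i.png
```

```text
-rw-r--r-- 1 agent agent 290781 Dec  1 20:42 pics/i.png
```

View pics/i.png

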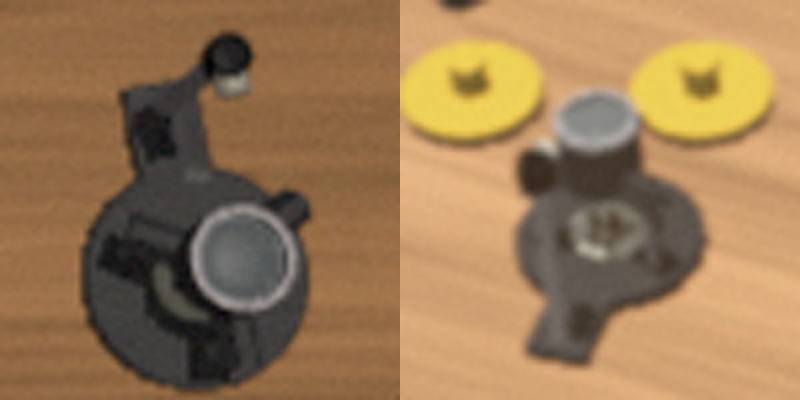

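```bash
python3 - <<'E'
from h import *
up=lambda z:[P+[0,0,z] for P in LENS]
t=cv2.imread("pics/top5.png").astype(float); g=t.mean(2)
c=(382.5,228.5)
for _ in range(6):
    yy,xx=np.mgrid[0:420,0:560]; m=((xx-c[0])**2+(yy-c[1])**2<10**2)*(g>75)*nonwood(t)
    c=((m*xx).sum()/m.sum(),(m*yy).sum()/m.sum())
print(c,ray("top",c,.118),ray("top",c,.05))
print("expected px",proj("top",[.5071,-.3622,.118]))
def front(n): 
    im=cv2.imread(f"pics/{n}.png"); return im
s=front("scene5"); 
print("scene expected top centre",proj("scene",[.5071,-.3622,.118]))
gs=s.astype(float).mean(2); c=tuple(proj("scene",[.5071,-.3622,.118])[0])
for _ in range(6):
    m=((xx-c[0])**2/64+(yy-c[1])**2/36<1)*(gs>80)*nonwood(s); c=((m*xx).sum()/m.sum(),(m*yy).sum()/m.sum())
print(c)
E
```

```text
(np.float64(389.9117647058824), np.float64(232.2450980392157)) [ 0.50863816 -0.3601096   0.118     ] [ 0.51550176 -0.37771294  0.05      ]
expected px [[390.66697487 232.77924586]]
scene expected top centre [[211.19036384 166.59217206]]
(np.float64(211.49806576004957), np.float64(167.4956421272313))
```

The lens sits on the stand at about the expected pixels (top view 389.9,232.2; scene view 211.5,167.5). I'll check that it is level by lightly touching the ring above each ball with the shut fingers.

```bash
python3 - <<'E'
from h import *
cx,cy=.5075,-.3608
bot.set_gripper(0)
h=best([cx,cy,.16],np.radians(9.2+90)); q=quat(h)
bot.move_pose([cx,cy,.2],q)
for a in(60,180,300):
    b=np.radians(a+9.2); x,y=cx+.021*np.cos(b),cy+.021*np.sin(b)
    bot.move_linear([x,y,.128],.15); bot.wait(.1)
    z0=bot.read_position()[2]
    hit=bot.move_linear([x,y,.112],.012,until_force=2.5)
    print(a,hit,round(z0,4),np.round(bot.read_position(),4),np.round(bot.read_ft_force(),2),bot.read_clock())
    bot.move_linear([x,y,.128],.1)
bot.move_linear([cx,cy,.24],.2)
bot.move_pose([.35,.15,.3],bot.read_tool_rot())
for n in("top","scene"): cv2.imwrite(f"pics/{n}6.png",bot.camera(n)[:,:,::-1])
for n in("top","scene"):
    d=cv2.absdiff(cv2.imread(f"pics/{n}5.png"),cv2.imread(f"pics/{n}6.png")).max(2)
    P=proj(n,[cx,cy,.1])[0].astype(int); print(n,"change near lens",(d[P[1]-25:P[1]+25,P[0]-25:P[0]+25]>40).sum())
print(bot.read_clock())
E
```

```text
60 True 0.1295 [ 0.515  -0.341   0.1176] [ 0.72 -0.22  3.42] 41.3167
180 True 0.1278 [ 0.4867 -0.3643  0.1176] [ 0.2  -1.33  3.25] 42.9333
300 True 0.1273 [ 0.5209 -0.3772  0.1176] [-0.26 -0.38  3.52] 44.55
top change near lens 0
scene change near lens 0
47.5667
```

All three points read z = 0.1176 m, so the lens is level, firmly seated and at the expected 118 mm height. I'm handing the job in.

```bash
python3 -c "
from cell import bot
print(bot.close_job())"
```

```text
the job is handed in; nothing more can be done
None
```

The job is handed in, with no verdict returned: the cap lies knob up in the tray (centred within about 2 mm by camera), and the lens sits on the three balls, its top reading 117.6 mm above each (118 mm expected), so it is level; I saw no jar or other bystander disturbed, though I did not measure their positions.

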